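# Pry the snap ring off the turntable spindle

### The arm

A 7-joint arm with a two-finger parallel gripper is mounted at the origin on the work surface. World frame = base frame: x ahead of the robot, y to its left, z up, the work surface at z = 0. Lengths are in m, angles in rad, forces in N, time in s.
With the tool pointing down it reaches from about 0.425 to 0.95 m from the base axis. Payload 4.7 kg.
Tool frame: the origin (TCP) lies at the very end of the fingers, on their centre line; the grasp point (between the pads) lies 19 mm behind it; z points along the fingers, x is the direction in which the jaws open and shut, and the axes are right-handed (so a half turn about z gives the same grasp; the last joint's range is limited). The gripper opens to 85 mm and grips with 20 to 120 N. Pads are 22 mm wide; open, the fingers measure 114 mm over their backs; the gripper's body (76 mm by 85 mm) begins 54 mm behind the grasp point. The pads swing forward as they close: fully open they stand 13 mm farther back than shut.
Start: joints at [1.074, 0.469, -0.049, 1.532, 0.024, 1.141, -0.082], TCP at [0.304, -0.602, 0.231] pointing down, gripper open.
Joint ranges: [-2.59, 2.59], [-0.33, 1.99], [-1.39, 1.29], [0.1, 2.45], [-1.04, 4.18], [0.21, 1.99], [-2.66, 2.66]. Speed limits (rad/s): [2.57, 2.57, 3.14, 3.14, 3.14, 3.14, 3.14].

### API

Orientations are given as a unit quaternion [x, y, z, w].
In Python, from workcell import env gives the robot as it stands. The module is installed in compiled form; this text tells all that it offers.
- The arm moves only by the tool carry_out, never from a script. Its argument "rows" is a list that holds one entry, the list of rows, each a list of 4 numbers: the shift along the tool's x, y, z in m, then the turn about the tool's z in degrees. A call has 1 to 5 rows; each row is the pose to reach, as a shift and turn from the pose commanded when the call began, along the tool's axes at that moment; what a row does not reach only later rows make up. A row lasts 1/12 s, in which the tool goes at most 41.7 mm and 7.16 degrees, less where a joint would pass 70% of its speed; a pose out of reach is approached as far as the arm can. A call with a gripper value outside its range is refused whole. "hand" is the opening, from -1 (shut) to 1 (fully open), set as the call begins (left out, the last holds). The fingers move at their own pace and stop on an object; "squeeze" is the grip in N (left out, the last holds). Time passes only in rows, so rows that repeat a pose let the fingers close. It gives the time, the measured TCP pose, the force and the opening at its end, in the units of the state.
- env.state(): the state, without advancing time (a new reading comes with each control period).
- env.get_image(name): name is "scene" or "side" or "wrist"; returns a dict with "color" (400x640x3 uint8, blue, green, red), "depth" (400x640 float32, m along the optical axis (not along the pixel's ray), 0 where there is no reading), "K" (3x3 intrinsics, pixels), "R" (3x3) and "t" (3): a world point X has camera coordinates R X + t. Camera axes: x right, y down, z forward; pixel columns grow to the right and rows downward; lengths in m; the calibration is good to about 2 mm. A picture is of the moment at which its call begins.
- env.sign_off(): hands the job in, once; it reports no verdict.
Trained networks look in the newest picture that a camera, given by its name, has taken for a name from the list of things; names that differ only in an ending like _2 or _b are one class to them, and where a whole thing is asked for, a point or a joint stands for the part that bears it (a point fixed in the world has none). Each returns a list of dicts, best first, with "score" (0 to 1); they miss things now and then, are a little off and sometimes report something else, mostly with a low value. They report only what shows in the picture. A call takes as long as a camera call. They do not tell look-alikes from the thing itself.
- env.find_in(name, camera): "bbox" ([left, top, right, bottom] in pixels, round what is visible of it).
- env.silhouettes(name, camera): "mask" (400x640 bool, what is visible of it) and "bbox" ([left, top, right, bottom] in pixels, round what is visible of it).
The state is a dict: "clock": time; "joints": joint angles; "dq": joint speeds; "joint_efforts": joint torques, N m; "tcp_pos": TCP position; "ee_rot": TCP orientation; "force": force on the tool from outside, world axes, zero at the start; "moment": the same for the moment, N m; "finger_gap": finger opening in m.
Only numpy, scipy, OpenCV 4.12 (cv2) and the standard library are available. Lean on these libraries where they do the work, as an engineer would, in place of code of your own. Each camera call takes 0.05 s, during which the arm holds its last target. There are 200 camera calls.

### The job

The restorer's turntable has to come apart for cleaning: take the hooked pick from the tool rest, put its bent tip down into the pull loop of the spring ring and draw the ring sideways right off the spindle, leaving the ring lying on the turntable's disc. Work the ring with the pick only, never with the fingers, then lay the pick back across the two rails of the tool rest, bent tip hanging down.

Things in the scene. Friction and masses are not known exactly. Their poses are not given: they have to be found in the camera images.
- hook_pick_mid (a point): Hooked pick, 70 g: square wooden handle 110 long (x), 18 wide and high; this point is its centre. The 8 mm steel shank leaves its +x end and bends straight down (-z): the tip is 95 mm along +x and reaches 40 mm below. It lies across the tool rest's rails, tip hanging past the far rail. A straight pick and a flat-bladed knife with like handles lie 70 mm apart beside it in any order.
- rack: Wooden tool rest, fixed: two parallel rails along its y, 220 long, 10 thick, centre lines at x = -35 and +35 mm, tops 50 mm above the bench, open between them down to a 10 mm base plate, so that fingers can reach beside a handle. Origin: centre of its underside, z up. A handle lying on the rails has its centre 59 mm above the bench.
- turntable: Turntable, fixed: dark steel disc 200 across, its top 45 mm above the bench. In its middle a steel spindle: a neck 24 mm thick (the groove, 8 mm high, just above the disc) under a round head 31 across, top 61 mm above the bench. Origin: on the spindle axis at bench level, z up. A loose washer lies on the disc's far side, not needed.
- clip: Sprung ring, 6 mm steel wire, 65 g, lying on the disc in the groove: open C 37 across, gap to +x. Origin: C's centre, underside (at first on the spindle axis). At -x, about towards the robot, a tail rises to a level pull loop, centre 54 mm along -x and 18 mm above the origin, hole 30 mm wide, free down to the disc. Pull along -x, about 6 N: its arms spread, let go; clear of the neck after 30 mm.
Not all that is in view belongs to the job. What is meant by the part that bears hook_pick_mid is not white, and is the smaller of those in its own colour.

How it is judged:
By the outcome, as a careful person would: the job done as asked, in the order asked, and still so for the second after the job is handed in, with the robot touching nothing.
It also fails if it takes over 48 s, if anything falls off the work surface, if the arm or the gripper's body presses on something with over 40 N, if the wrist force passes 120 N, or if a joint passes its speed limit or range.

## Working session

There is one attempt and no reset: what is moved stays moved. The work goes in short steps, Python scripts to look and compute and a tool call to move; the robot and the scene stay as the last step left them, time stands still between calls to the robot, and variables do not carry over. Pictures are saved under pics/ and viewed, about 8 in all and at most 12, crops included, and the job is handed in when it is done.

Besides the shell and the picture viewer there is one more tool, called after "Call:" as name(argument=value, ...), one argument or row to a line, values as JSON. carry_out: Moves the arm, as the interface text tells. Its arguments: {"type":"object","properties":{"rows":{"type":"array","items":{"type":"array","items":{"type":"array","items":{"type":"number"}}}},"hand":{"type":"number"},"squeeze":{"type":"number"}},"required":["rows"]}

```bash
mkdir -p pics; cat > h.py <<'E'
import numpy as np, cv2
from workcell import env
def cloud(im):
    d=im["depth"];K=im["K"];v,u=np.mgrid[0:400,0:640]
    P=np.stack([(u-K[0,2])*d/K[0,0],(v-K[1,2])*d/K[1,1],d],-1)
    W=(P-im["t"])@im["R"]; W[d==0]=np.nan
    return W
def proj(im,X):
    c=im["R"]@np.array(X)+im["t"];p=im["K"]@c;return p[:2]/p[2]
E
python3 - <<'E'
from h import *
s=env.state();print(s)
for c in ["scene","side"]:
    im=env.get_image(c);cv2.imwrite(f"pics/{c}0.png",im["color"]);np.savez(f"{c}0.npz",**im)
    W=cloud(im)
    for n in ["hook_pick_mid","rack","turntable","clip"]:
        for r in env.silhouettes(n,c)[:5]:
            m=r["mask"];print(c,n,round(r["score"],2),np.round(r["bbox"]),np.round(np.nanmedian(W[m],0),3),m.sum())
E
```

```text
{'clock': 0.0, 'joints': array([ 1.07409124,  0.46945544, -0.04856803,  1.53370562,  0.02409362,
        1.14102019, -0.08230932]), 'dq': array([ 0.00102543,  0.0008753 ,  0.00028278,  0.0016225 , -0.00011741,
       -0.00021182,  0.00179992]), 'joint_efforts': array([-8.24418021e-04, -5.10311151e+01, -4.64963308e-02, -2.37715977e+01,
        1.07965679e-02,  7.42055039e-03, -1.81420813e-05]), 'tcp_pos': array([ 0.30410305, -0.60194722,  0.23024696]), 'ee_rot': array([ 8.51740326e-01, -5.23963180e-01, -8.73783182e-04, -4.89674801e-04]), 'force': array([-0.13624945,  0.24236729, -0.6770144 ]), 'moment': array([ 0.00683129, -0.02196013, -0.00061625]), 'finger_gap': 0.08513250017435817}
scene hook_pick_mid 0.74 [347. 159. 392. 206.] [0.567 0.22  0.063] 497
scene hook_pick_mid 0.73 [223. 206. 296. 228.] [0.465 0.    0.012] 732
scene hook_pick_mid 0.69 [270. 131. 325. 181.] [0.373 0.188 0.019] 749
scene rack 0.7 [338. 152. 425. 205.] [0.558 0.257 0.02 ] 2045
scene turntable 0.78 [242. 252. 362. 361.] [ 0.685 -0.106  0.043] 9948
scene turntable 0.58 [337. 148. 428. 204.] [0.565 0.27  0.02 ] 2315
scene clip 0.7 [263. 266. 304. 307.] [ 0.634 -0.102  0.061] 310
side hook_pick_mid 0.7 [256. 234. 301. 312.] [ 0.456 -0.011  0.016] 761
side hook_pick_mid 0.69 [273. 146. 350. 171.] [0.558 0.223 0.062] 806
side hook_pick_mid 0.64 [156. 188. 266. 214.] [0.354 0.188 0.018] 1616
side rack 0.76 [284. 115. 322. 193.] [0.553 0.243 0.01 ] 1884
side turntable 0.97 [366. 230. 489. 332.] [ 0.669 -0.108  0.044] 9152
side clip 0.57 [385. 269. 436. 292.] [ 0.628 -0.102  0.063] 213
```

```bash
python3 -c "
import cv2,numpy as np
a=cv2.imread('pics/scene0.png')[110:370,190:450];b=cv2.imread('pics/side0.png')[100:340,140:500]
a=cv2.resize(a,(600,600),interpolation=2);cv2.imwrite('pics/a.png',a)
cv2.imwrite('pics/b.png',cv2.resize(b,(800,533),interpolation=2))"
```

```text
(no output)
```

View pics/a.png

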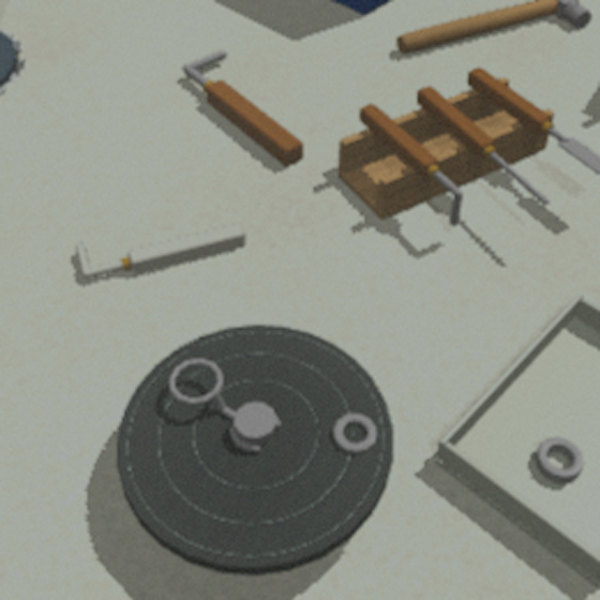

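View pics/b.png

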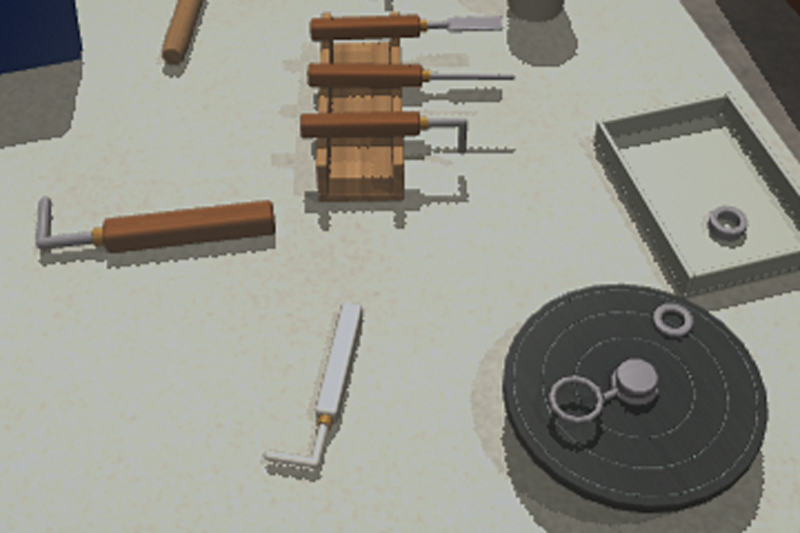

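Scene picture: three hooked picks can be confused. There is a white one at scene (258,217), a large brown one at (297,155), and a smaller brown one on the rest at (370,180); the straight pick and the knife lie beside that last one. I choose the one on the rest, which is also at side (310,157). The ring's loop is at about scene (275,275), with the spindle at (300,293).

```bash
python3 - <<'E'
from h import *
for c in ["scene","side"]:
    im=dict(np.load(f"{c}0.npz"));W=cloud(im);col=im["color"].astype(int)
    brown=(col[...,2]-col[...,0]>50)
    z=W[...,2]
    near=np.linalg.norm(W[...,:2]-[0.56,0.22],axis=-1)<0.075
    m=brown&near&(z>0.058)&(z<0.075)
    if True:
        n,l,st,ce=cv2.connectedComponentsWithStats(m.astype(np.uint8))
        for i in np.argsort(-st[1:,4])[:3]+1:
            P=W[l==i];
            (cx,cy),(w,h),a=cv2.minAreaRect(P[:,:2].astype(np.float32))
            u=np.linalg.svd(P-P.mean(0),full_matrices=False)[2][0]
            print(c,"handle",len(P),np.round([cx,cy,w,h,a],4),np.round(np.percentile(z[l==i],[10,50,90]),4),"dir",np.round(u,3),P.mean(0).round(4))
    grey=(abs(col[...,2]-col[...,0])<40)
    hd=np.linalg.norm(W[...,:2]-[0.57,0.215],axis=-1)<0.13
    # steel tip below
    # turntable
    d=np.linalg.norm(W[...,:2]-[0.685,-0.106],axis=-1)
    m=(d<0.13)&(z>0.04)&(z<0.05)
    (x,y),r=cv2.minEnclosingCircle(W[m][:,:2].astype(np.float32));
    print(c,"disc",x,y,r,np.median(z[m]))
    m=(d<0.12)&(z>0.054)&(z<0.08)
    n,l,st,ce=cv2.connectedComponentsWithStats(m.astype(np.uint8))
    for i in range(1,n):
        if st[i,4]>15:
            P=W[l==i];print("  raised",st[i],P.mean(0).round(4),np.percentile(P,[3,97],axis=0).round(4).tolist(), [np.round(v,4) for v in cv2.minEnclosingCircle(P[:,:2].astype(np.float32))])
E
```

```text
scene handle 211 [5.47900e-01 2.29500e-01 1.77000e-02 1.14500e-01 7.58084e+01] [0.0646 0.0661 0.0674] dir [ 0.969 -0.248 -0.012] [0.5507 0.2276 0.066 ]
scene handle 66 [5.79700e-01 2.87000e-01 1.00000e-02 7.14000e-02 7.23038e+01] [0.0652 0.0663 0.0674] dir [ 0.951 -0.309  0.001] [0.5814 0.285  0.0662]
scene disc 0.6737917065620422 -0.09384173899888992 0.10086739808320999 0.04328438492147613
  raised [263 266  24  20 189] [ 0.624  -0.1021  0.0625] [[0.6041, -0.1205, 0.0572], [0.6431, -0.0839, 0.0647]] [array([ 0.6236, -0.1019]), np.float64(0.0215)]
  raised [292 284  18  18 253] [ 0.676  -0.094   0.0586] [[0.6622, -0.1071, 0.0547], [0.6892, -0.0808, 0.0608]] [array([ 0.6751, -0.0928]), np.float64(0.0158)]
side handle 305 [5.47500e-01 2.27700e-01 1.97000e-02 1.15900e-01 7.51371e+01] [0.0648 0.0667 0.0686] dir [ 0.965 -0.261 -0.009] [0.5465 0.2271 0.0667]
side handle 108 [5.77600e-01 2.86100e-01 1.29000e-02 6.77000e-02 7.15858e+01] [0.0653 0.0668 0.0684] dir [-0.962  0.272 -0.002] [0.5791 0.2849 0.0667]
side handle 2 [6.137000e-01 2.708000e-01 3.500000e-03 0.000000e+00 1.100681e+02] [0.0654 0.0663 0.0673] dir [ 0.28  -0.766  0.578] [0.6137 0.2708 0.0663]
side disc 0.6730761528015137 -0.09479062259197235 0.10098018497228622 0.044004747053587444
  raised [417 262  19  17 244] [ 0.6722 -0.096   0.0594] [[0.6586, -0.1092, 0.0556], [0.6858, -0.0823, 0.062]] [array([ 0.6726, -0.0954]), np.float64(0.0157)]
  raised [387 269  25  22 198] [ 0.6195 -0.1041  0.0637] [[0.6011, -0.1221, 0.0607], [0.6382, -0.0851, 0.0665]] [array([ 0.6216, -0.1036]), np.float64(0.0218)]
```

```bash
cat >> h.py <<'E'
def plan(tx,ty,tz,yawx,n,pose=None):
    """print n calls (tool shift mm, turn deg) to reach world TCP, tool-x heading yawx deg"""
    s=env.state();q=s["ee_rot"];p=np.array(s["tcp_pos"])
    x,y,z,w=q;y0=np.degrees(np.arctan2(2*(x*y+z*w),1-2*(y*y+z*z)))
    print("t",round(s["clock"],2),"tcp",p.round(4),"xhead",round(y0,2),"F",np.round(s["force"],2),"gap",round(s["finger_gap"],4),"j",s["joints"].round(2))
    d=(yawx-y0+180)%360-180; D=(np.array([tx,ty,tz])-p)/n
    for i in range(n):
        a=np.radians(y0+d*i/n)
        print("call",np.round([(D[0]*np.cos(a)+D[1]*np.sin(a)),(D[0]*np.sin(a)-D[1]*np.cos(a)),-D[2]],4),round(-d/n,2))
E
python3 - <<'E'
from h import *
plan(0.548,0.2285,0.16,75.2,5)
E
```

```text
t 0.5 tcp [ 0.3044 -0.6025  0.2313] xhead -63.2 F [ 0.    0.39 -0.87] gap 0.0855 j [ 1.07  0.47 -0.05  1.53  0.02  1.14 -0.08]
call [-0.1264 -0.1184  0.0143] -27.68
call [-0.0569 -0.1636  0.0143] -27.68
call [ 0.0256 -0.1713  0.0143] -27.68
call [ 0.1022 -0.1398  0.0143] -27.68
call [ 0.1555 -0.0763  0.0143] -27.68
```

Call:
carry_out(
  rows=[
    [[-0.0316,-0.0296,0.004,-6.9],[-0.0632,-0.0592,0.007,-13.8],[-0.0948,-0.0888,0.011,-20.7],[-0.126,-0.118,0.014,-27.7],[-0.126,-0.118,0.014,-27.7]],
  ],
  hand=0.1,
)

```text
clock: 0.92
tcp_pos: [0.3561, -0.4287, 0.2171]
ee_rot: [0.954, -0.298, -0.0, -0.002]
force: [0.3, 0.8, 0.2]
finger_gap: 0.0468
```

Call:
carry_out(
  rows=[
    [[-0.057,-0.164,0.014,-27.7],[-0.057,-0.164,0.014,-27.7],[-0.057,-0.164,0.014,-27.7],[-0.057,-0.164,0.014,-27.7],[-0.057,-0.164,0.014,-27.7]],
  ],
)

```text
clock: 1.33
tcp_pos: [0.4037, -0.2629, 0.2034]
ee_rot: [0.998, -0.062, 0.0, -0.001]
force: [0.3, 0.3, 0.4]
finger_gap: 0.0469
```

Call:
carry_out(
  rows=[
    [[0.026,-0.171,0.014,-27.7],[0.026,-0.171,0.014,-27.7],[0.026,-0.171,0.014,-27.7],[0.026,-0.171,0.014,-27.7],[0.026,-0.171,0.014,-27.7]],
  ],
)

```text
clock: 1.75
tcp_pos: [0.4524, -0.0971, 0.1898]
ee_rot: [0.984, 0.179, 0.001, -0.001]
force: [-0.8, 0.4, 0.3]
finger_gap: 0.0467
```

Call:
carry_out(
  rows=[
    [[0.102,-0.14,0.014,-27.7],[0.102,-0.14,0.014,-27.7],[0.102,-0.14,0.014,-27.7],[0.102,-0.14,0.014,-27.7],[0.102,-0.14,0.014,-27.7]],
  ],
)

```text
clock: 2.17
tcp_pos: [0.5003, 0.0697, 0.1759]
ee_rot: [0.913, 0.409, 0.002, -0.002]
force: [0.9, 1.0, 1.0]
finger_gap: 0.0471
```

Batched calls run in order and track well.

Call:
carry_out(
  rows=[
    [[0.155,-0.077,0.014,-27.7],[0.155,-0.077,0.014,-27.7],[0.155,-0.077,0.014,-27.7],[0.155,-0.077,0.014,-27.7],[0.155,-0.077,0.014,-27.7]],
  ],
)

```text
clock: 2.58
tcp_pos: [0.5469, 0.2361, 0.1614]
ee_rot: [0.789, 0.614, 0.002, -0.003]
force: [-0.6, -0.1, -0.0]
finger_gap: 0.0471
```

```bash
python3 - <<'E'
from h import *
im=env.get_image("wrist");W=cloud(im);z=W[...,2];col=im["color"].astype(int)
cv2.imwrite("pics/w1.png",im["color"])
m=(col[...,2]-col[...,0]>50)&(z>0.061)&(z<0.075)&(np.linalg.norm(W[...,:2]-[0.548,0.2285],axis=-1)<0.08)
n,l,st,ce=cv2.connectedComponentsWithStats(m.astype(np.uint8))
for i in np.argsort(-st[1:,4])[:3]+1:
    P=W[l==i];print(st[i],cv2.minAreaRect(P[:,:2].astype(np.float32)),np.percentile(P[:,2],[5,50,95]))
for X in [(0.548,0.2285,0.068)]: print(proj(im,X))
plan(0.548,0.2285,0.04,75.2,1)
E
```

```text
[ 387  144   29  117 1633] ((0.5643669366836548, 0.2955159544944763), (0.013913167640566826, 0.08838639408349991), 72.20638275146484) [0.06657316 0.06757945 0.06865813]
[ 299  140   20  123 1600] ((0.5469521284103394, 0.23003621399402618), (0.013568157330155373, 0.09292341768741608), 74.68163299560547) [0.06652399 0.06762205 0.06869026]
[304 268  10   8  56] ((0.6016144156455994, 0.2158607691526413), (0.007512140087783337, 0.006674792617559433), 38.98262405395508) [0.06318372 0.06425938 0.06527244]
[306.58586909 206.67125799]
t 2.63 tcp [0.5466 0.2343 0.1612] xhead 75.58 F [ 0.78  1.09 -0.45] gap 0.0469 j [ 0.1   0.53 -0.79  1.77  0.43  1.02  0.47]
call [-0.0052  0.0028  0.1212] 0.38
```

View pics/w1.png

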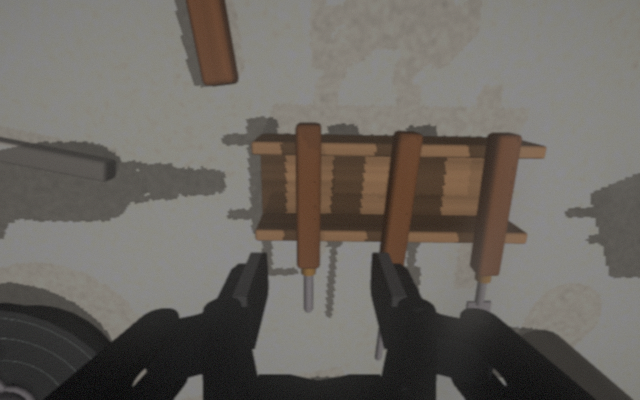

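The wrist view confirms it: the hooked pick's handle is at column 309, rows 123–268, and its grey shank runs to (308,310). The straight pick is at column 400 and the knife at 495.

Call:
carry_out(
  rows=[
    [[0,0,0.03,0],[0,0,0.055,0],[0,0,0.07,0],[0,0,0.075,0],[0,0,0.075,0]],
  ],
)

```text
clock: 3.05
tcp_pos: [0.5462, 0.2263, 0.0851]
ee_rot: [0.793, 0.61, -0.002, 0.0]
force: [0.4, -0.5, -0.1]
finger_gap: 0.0469
```

```bash
python3 - <<'E'
from h import *
plan(0.547,0.229,0.04,75.0,1)
E
```

```text
t 3.05 tcp [0.5462 0.2263 0.0851] xhead 75.14 F [ 0.39 -0.5  -0.08] gap 0.0469 j [ 0.07  0.61 -0.73  1.84  0.52  0.89  0.4 ]
call [0.0028 0.0001 0.0451] 0.14
```

Call:
carry_out(
  rows=[
    [[0.003,0,0.015,0],[0.003,0,0.03,0],[0.003,0,0.042,0],[0.003,0,0.045,0],[0.003,0,0.045,0]],
  ],
)

```text
clock: 3.47
tcp_pos: [0.5466, 0.2308, 0.0399]
ee_rot: [0.792, 0.611, -0.001, -0.0]
force: [0.1, -1.0, 0.7]
finger_gap: 0.0471
```

Call:
carry_out(
  rows=[
    [[0,0,0,0],[0,0,0,0],[0,0,0,0],[0,0,0,0],[0,0,0,0]],
  ],
  hand=-1,
  squeeze=90,
)

```text
clock: 3.88
tcp_pos: [0.5479, 0.2318, 0.0422]
ee_rot: [0.792, 0.611, 0.001, 0.0]
force: [-0.9, -0.6, 4.1]
finger_gap: 0.0162
```

Call:
carry_out(
  rows=[
    [[0,0,-0.008,0],[0,0,-0.025,0],[0,0,-0.05,0],[0,0,-0.08,0],[0,0,-0.11,0]],
  ],
)

```text
clock: 4.3
tcp_pos: [0.5467, 0.231, 0.1523]
ee_rot: [0.792, 0.611, -0.001, -0.0]
force: [1.0, -0.5, -0.4]
finger_gap: 0.0167
```

```bash
python3 - <<'E'
from h import *
plan(0.52,-0.12,0.13,99.5,3)
im=env.get_image("side");cv2.imwrite("pics/s2.png",cv2.resize(im["color"][80:340,200:500],(800,693))[:600])
E
```

```text
t 4.3 tcp [0.5467 0.231  0.1523] xhead 75.32 F [ 0.97 -0.51 -0.39] gap 0.0167 j [ 0.1   0.54 -0.78  1.78  0.44  1.01  0.46]
call [-0.1154  0.021   0.0074] -8.06
call [-0.1173  0.0046  0.0074] -8.06
call [-0.1167 -0.0118  0.0074] -8.06
```

View pics/s2.png

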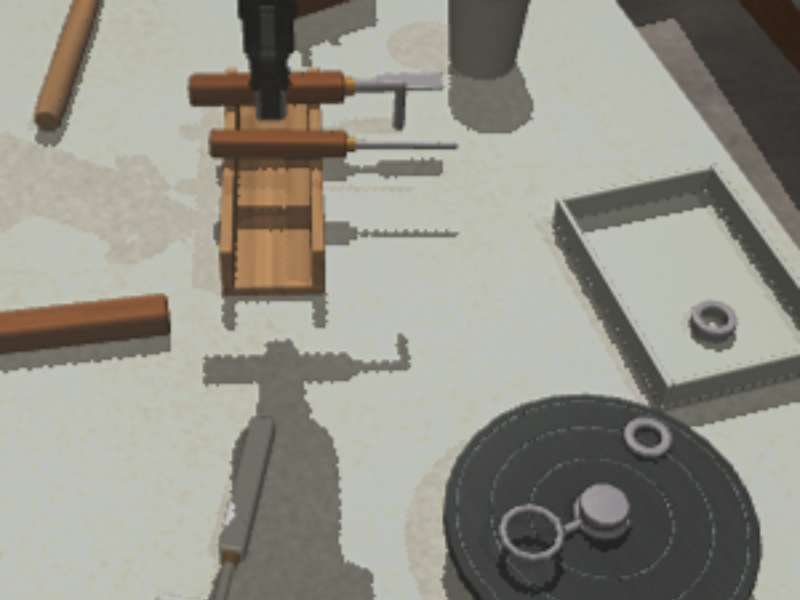

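Side view: the pick is held level with its tip hanging down at (400,110); the straight pick and knife are still on the rest.

Call:
carry_out(
  rows=[
    [[-0.03,0.005,0.002,-2],[-0.06,0.01,0.004,-4],[-0.09,0.016,0.006,-6],[-0.115,0.021,0.007,-8],[-0.115,0.021,0.007,-8]],
  ],
)

```text
clock: 4.77
tcp_pos: [0.5383, 0.1074, 0.1432]
ee_rot: [0.75, 0.662, -0.003, 0.001]
force: [0.4, 0.2, -1.0]
finger_gap: 0.0163
```

Call:
carry_out(
  rows=[
    [[-0.03,0.001,0.002,-2],[-0.06,0.002,0.004,-4],[-0.09,0.004,0.006,-6],[-0.117,0.005,0.007,-8],[-0.117,0.005,0.007,-8]],
  ],
)

```text
clock: 5.18
tcp_pos: [0.5291, -0.0089, 0.1363]
ee_rot: [0.702, 0.712, -0.002, 0.001]
force: [-0.7, -0.3, -0.6]
finger_gap: 0.0166
```

Call:
carry_out(
  rows=[
    [[-0.03,-0.003,0.002,-2],[-0.06,-0.006,0.004,-4],[-0.09,-0.009,0.006,-6],[-0.117,-0.012,0.007,-8],[-0.117,-0.012,0.007,-8]],
  ],
)

```text
clock: 5.6
tcp_pos: [0.5196, -0.1258, 0.1294]
ee_rot: [0.651, 0.759, -0.002, 0.0]
force: [1.1, -0.3, -1.0]
finger_gap: 0.0165
```

```bash
python3 - <<'E'
from h import *
plan(0.529,-0.119,0.13,99.5,1)
s=env.state()
for c in ["side","wrist","scene"]:
    im=env.get_image(c);W=cloud(im);z=W[...,2]
    np.savez(f"{c}3.npz",**im)
    if c!="scene": cv2.imwrite(f"pics/{c}3.png",im["color"])
    near=np.linalg.norm(W[...,:2]-[0.6225,-0.103],axis=-1)<0.05
    m=near&(z>0.095)&(z<0.165)
    P=W[m]
    print(c,"pick pts",len(P),np.percentile(P,[2,50,98],axis=0).round(4).tolist() if len(P) else "")
    lo=P[P[:,2]<0.135]
    if len(lo): print("  tip",len(lo),lo.mean(0).round(4),lo.min(0).round(4),lo.max(0).round(4))
    m=near&(z>0.057)&(z<0.07)&(np.linalg.norm(W[...,:2]-[0.6735,-.0945],axis=-1)>0.025);P=W[m]
    if len(P): print("  loop",len(P),cv2.minEnclosingCircle(P[:,:2].astype(np.float32)),np.percentile(P,[2,98],axis=0).round(4).tolist())
E
```

```text
t 5.6 tcp [ 0.5196 -0.1258  0.1294] xhead 98.82 F [ 1.15 -0.25 -1.03] gap 0.0165 j [ 0.83  0.51 -0.87  1.93  0.49  0.93  1.44]
call [ 0.0052  0.0103 -0.0006] -0.68
side pick pts 191 [[0.5766, -0.1203, 0.1112], [0.6035, -0.1153, 0.147], [0.612, -0.1101, 0.1508]]
  tip 53 [ 0.6081 -0.1142  0.122 ] [ 0.6048 -0.1164  0.1088] [ 0.6125 -0.1095  0.1345]
  loop 183 ((0.6202710270881653, -0.10346788913011551), 0.02120302803814411) [[0.6005, -0.1224, 0.0603], [0.6388, -0.086, 0.0671]]
wrist pick pts 0 
  loop 106 ((0.6251283884048462, -0.10176543891429901), 0.019740432500839233) [[0.6158, -0.1211, 0.0617], [0.6327, -0.083, 0.066]]
scene pick pts 213 [[0.575, -0.1149, 0.1114], [0.6053, -0.1074, 0.147], [0.6162, -0.1015, 0.1515]]
  tip 52 [ 0.614  -0.1057  0.1218] [ 0.6098 -0.108   0.1076] [ 0.6163 -0.1012  0.1348]
  loop 182 ((0.6227271556854248, -0.10221203416585922), 0.020870797336101532) [[0.6033, -0.1209, 0.0596], [0.6421, -0.0828, 0.0653]]
```

Call:
carry_out(
  rows=[
    [[0.003,0.006,0.003,0],[0.006,0.012,0.01,0],[0.006,0.012,0.02,0],[0.006,0.012,0.027,0],[0.006,0.012,0.03,0]],
  ],
)

```text
clock: 6.17
tcp_pos: [0.5303, -0.1106, 0.0984]
ee_rot: [0.647, 0.763, -0.001, -0.001]
force: [-0.4, -0.1, -0.9]
finger_gap: 0.0169
```

```bash
python3 - <<'E'
from h import *
plan(0.5306,-0.118,0.0715,98.8,1)
o=[]
for c in ["side","scene"]:
    im=env.get_image(c)
    u,v=proj(im,(0.62,-.105,.07)).astype(int)
    o.append(cv2.resize(im["color"][v-35:v+35,u-35:u+35],(390,390),interpolation=2))
cv2.imwrite("pics/c4.png",np.hstack(o))
E
```

```text
t 6.17 tcp [ 0.5303 -0.1106  0.0984] xhead 99.39 F [-0.42 -0.08 -0.91] gap 0.0169 j [ 0.76  0.56 -0.84  1.94  0.53  0.88  1.38]
call [-0.0074 -0.001   0.0269] 0.59
```

View pics/c4.png

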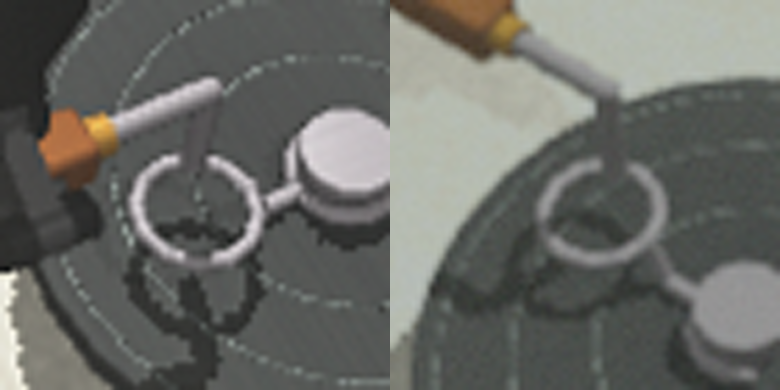

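Both views show the tip above the hole. Projected down, it meets the loop plane near the centre: side (195,215) against a centre at (197,210), scene (612,205) against (602,210). I'll shift it slightly and lower it.

Call:
carry_out(
  rows=[
    [[-0.002,0,0.004,0],[-0.003,0,0.011,0],[-0.003,0,0.018,0],[-0.003,0,0.024,0],[-0.003,0,0.027,0]],
  ],
)

```text
clock: 6.68
tcp_pos: [0.5312, -0.1146, 0.0722]
ee_rot: [0.648, 0.762, -0.0, -0.001]
force: [-0.0, -0.5, -1.0]
finger_gap: 0.0163
```

```bash
python3 - <<'E'
from h import *
plan(0.5306,-0.118,0.0715,98.8,1)
o=[]
for c in ["side","scene"]:
    im=env.get_image(c)
    u,v=proj(im,(0.62,-.105,.07)).astype(int)
    o.append(cv2.resize(im["color"][v-35:v+35,u-35:u+35],(390,390),interpolation=2))
cv2.imwrite("pics/c5.png",np.hstack(o))
E
```

```text
t 6.68 tcp [ 0.5312 -0.1146  0.0722] xhead 99.28 F [-0.03 -0.45 -0.99] gap 0.0163 j [ 0.74  0.59 -0.81  1.96  0.57  0.84  1.35]
call [-0.0033 -0.0011  0.0007] 0.48
```

View pics/c5.png

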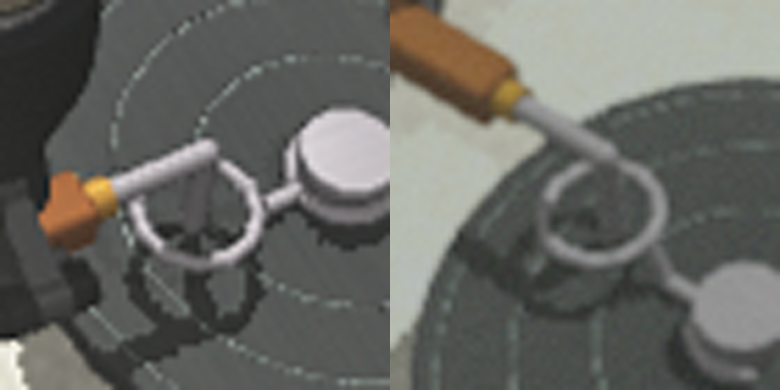

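The tip is inside the loop with no contact force. Pulling along tool −y, about 9.3° heading, which matches the ring.

Call:
carry_out(
  rows=[
    [[0,-0.004,0,0],[0,-0.008,0,0],[0,-0.012,0,0],[0,-0.016,0,0],[0,-0.02,0,0]],
  ],
)

```text
clock: 7.2
tcp_pos: [0.5138, -0.1174, 0.0741]
ee_rot: [0.647, 0.762, 0.002, 0.002]
force: [7.4, 0.3, -2.1]
finger_gap: 0.0165
```

Call:
carry_out(
  rows=[
    [[0,-0.003,0,0],[0,-0.006,0,0],[0,-0.009,0,0],[0,-0.012,0,0],[0,-0.015,0,0]],
  ],
)

```text
clock: 7.62
tcp_pos: [0.4962, -0.1202, 0.0732]
ee_rot: [0.647, 0.762, -0.001, -0.0]
force: [0.2, 0.5, -1.6]
finger_gap: 0.0168
```

Call:
carry_out(
  rows=[
    [[0,-0.003,0,0],[0,-0.006,0,0],[0,-0.009,0,0],[0,-0.012,0,0],[0,-0.015,0,0]],
  ],
)

```text
clock: 8.03
tcp_pos: [0.4821, -0.1225, 0.0733]
ee_rot: [0.647, 0.762, -0.0, -0.0]
force: [-0.0, 0.2, 0.3]
finger_gap: 0.0165
```

```bash
python3 - <<'E'
from h import *
plan(0.5306,-0.118,0.0715,98.8,1)
o=[]
for c in ["side","scene"]:
    im=env.get_image(c)
    u,v=proj(im,(0.62,-.105,.07)).astype(int)
    o.append(cv2.resize(im["color"][v-45:v+45,u-45:u+45],(390,390),interpolation=2))
cv2.imwrite("pics/c6.png",np.hstack(o))
E
```

```text
t 8.03 tcp [ 0.4821 -0.1225  0.0733] xhead 99.3 F [-0.04  0.23  0.25] gap 0.0165 j [ 0.82  0.53 -0.83  2.06  0.56  0.79  1.38]
call [-0.0034  0.0486  0.0018] 0.5
```

View pics/c6.png

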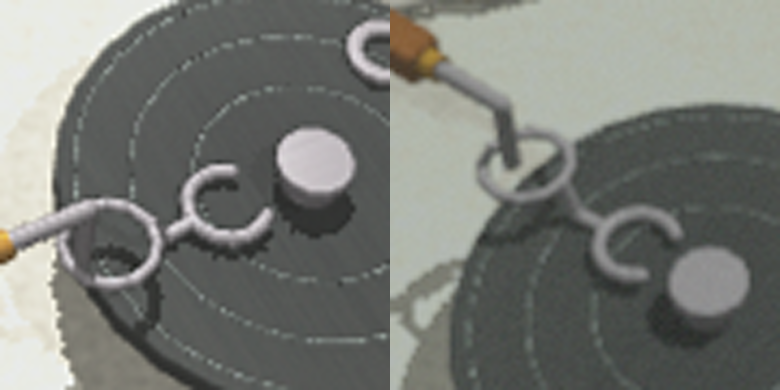

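The ring is off the spindle: the C is clear of the head in both views, and force is back to about zero. I'll ease the tip to the hole centre and lift.

Call:
carry_out(
  rows=[
    [[0,0.004,0,0],[0,0.008,0,0],[0,0.01,0,0],[0,0.01,-0.003,0],[0,0.01,-0.01,0]],
  ],
)

```text
clock: 8.55
tcp_pos: [0.492, -0.1205, 0.083]
ee_rot: [0.647, 0.762, -0.0, -0.001]
force: [-0.5, -0.3, -0.6]
finger_gap: 0.016
```

Call:
carry_out(
  rows=[
    [[0,0,-0.008,0],[0,0,-0.018,0],[0,0,-0.032,0],[0,0,-0.055,0],[0,0,-0.08,0]],
  ],
)

```text
clock: 8.97
tcp_pos: [0.4917, -0.1206, 0.1645]
ee_rot: [0.647, 0.762, -0.0, -0.001]
force: [0.7, -0.1, -0.7]
finger_gap: 0.017
```

```bash
python3 - <<'E'
from h import *
# place target: original grasp tcp, above rack
plan(0.5473,0.2305,0.16,75.2,3)
o=[]
for c in ["side","scene"]:
    im=env.get_image(c)
    u,v=proj(im,(0.62,-.105,.07)).astype(int)
    o.append(cv2.resize(im["color"][v-45:v+45,u-45:u+45],(390,390),interpolation=2))
cv2.imwrite("pics/c7.png",np.hstack(o))
E
```

```text
t 8.97 tcp [ 0.4917 -0.1206  0.1645] xhead 99.32 F [ 0.73 -0.15 -0.66] gap 0.017 j [ 0.9   0.42 -0.94  1.96  0.41  0.96  1.5 ]
call [0.1125 0.0373 0.0015] 8.04
call [0.1166 0.0212 0.0015] 8.04
call [0.1184 0.0046 0.0015] 8.04
```

View pics/c7.png

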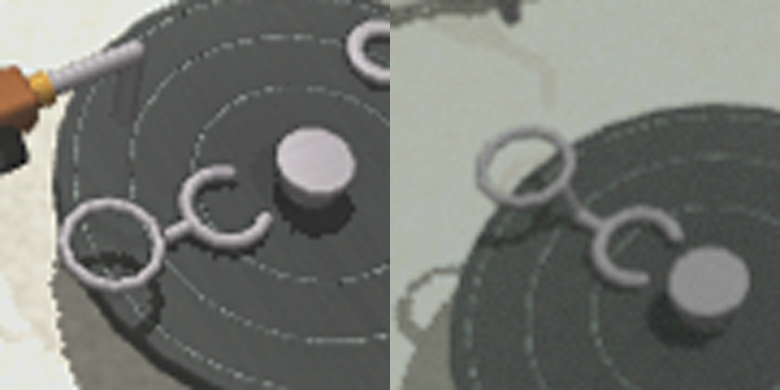

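The ring lies level on the disc, clear of the spindle and free of the pick. Returning to the rest.

Call:
carry_out(
  rows=[
    [[0.03,0.01,0,2],[0.06,0.02,0,4],[0.09,0.03,0,6],[0.112,0.037,0,8],[0.112,0.037,0,8]],
  ],
)

```text
clock: 9.48
tcp_pos: [0.5109, 0.0018, 0.1643]
ee_rot: [0.696, 0.718, 0.002, -0.0]
force: [-0.7, 1.2, 0.2]
finger_gap: 0.0162
```

Call:
carry_out(
  rows=[
    [[0.03,0.005,0,2],[0.06,0.011,0,4],[0.09,0.016,0,6],[0.117,0.021,0,8],[0.117,0.021,0,8]],
  ],
)

```text
clock: 9.9
tcp_pos: [0.5289, 0.1196, 0.1643]
ee_rot: [0.745, 0.667, 0.002, -0.001]
force: [0.7, 0.6, 0.1]
finger_gap: 0.0169
```

Call:
carry_out(
  rows=[
    [[0.03,0.001,0,2],[0.06,0.002,0,4],[0.09,0.003,0,6],[0.115,0.005,0,8],[0.118,0.005,0,8]],
  ],
)

```text
clock: 10.32
tcp_pos: [0.5474, 0.2346, 0.1639]
ee_rot: [0.79, 0.613, 0.002, -0.001]
force: [-1.2, 0.5, -0.2]
finger_gap: 0.0166
```

Call:
carry_out(
  rows=[
    [[0,0,0.01,0],[0,0,0.03,0],[0,0,0.05,0],[0,0,0.06,0],[0,0,0.06,0]],
  ],
)

```text
clock: 10.73
tcp_pos: [0.5463, 0.2264, 0.1001]
ee_rot: [0.792, 0.61, -0.003, -0.0]
force: [0.7, 0.0, -0.5]
finger_gap: 0.0164
```

```bash
python3 - <<'E'
from h import *
plan(0.5473,0.2305,0.0405,75.2,1)
E
```

```text
t 10.73 tcp [0.5463 0.2264 0.1001] xhead 75.21 F [ 0.73  0.   -0.49] gap 0.0164 j [ 0.08  0.6  -0.76  1.82  0.51  0.93  0.41]
call [ 0.0042 -0.0001  0.0596] 0.01
```

Call:
carry_out(
  rows=[
    [[0.002,0,0.012,0],[0.003,0,0.028,0],[0.003,0,0.042,0],[0.003,0,0.05,0],[0.003,0,0.053,0]],
  ],
)

```text
clock: 11.15
tcp_pos: [0.548, 0.232, 0.0489]
ee_rot: [0.792, 0.611, -0.001, -0.0]
force: [0.7, -0.1, 0.3]
finger_gap: 0.0164
```

Call:
carry_out(
  rows=[
    [[0,0,0.001,0],[0,0,0.002,0],[0,0,0.003,0],[0,0,0.004,0],[0,0,0.004,0]],
  ],
)

```text
clock: 11.57
tcp_pos: [0.5488, 0.2327, 0.0466]
ee_rot: [0.792, 0.611, 0.0, 0.0]
force: [-0.4, 0.5, -0.6]
finger_gap: 0.0165
```

Call:
carry_out(
  rows=[
    [[0,0,0.001,0],[0,0,0.002,0],[0,0,0.003,0],[0,0,0.003,0],[0,0,0.003,0]],
  ],
)

```text
clock: 11.98
tcp_pos: [0.5486, 0.2326, 0.0432]
ee_rot: [0.792, 0.611, -0.0, 0.0]
force: [-0.4, 0.0, -0.6]
finger_gap: 0.0164
```

Call:
carry_out(
  rows=[
    [[0,0,0.001,0],[0,0,0.001,0],[0,0,0.001,0]],
  ],
)

```text
clock: 12.23
tcp_pos: [0.5486, 0.2327, 0.0423]
ee_rot: [0.792, 0.611, -0.0, 0.0]
force: [-0.2, 0.7, -0.5]
finger_gap: 0.0163
```

Call:
carry_out(
  rows=[
    [[0,0,0.001,0],[0,0,0.001,0],[0,0,0.001,0]],
  ],
)

```text
clock: 12.48
tcp_pos: [0.5487, 0.2327, 0.0422]
ee_rot: [0.792, 0.611, -0.0, 0.0]
force: [-2.1, -1.2, 4.6]
finger_gap: 0.0165
```

Call:
carry_out(
  rows=[
    [[0,0,0.001,0],[0,0,0.001,0],[0,0,0.001,0]],
  ],
)

```text
clock: 12.73
tcp_pos: [0.5487, 0.2327, 0.0421]
ee_rot: [0.792, 0.611, -0.0, 0.001]
force: [-4.7, -4.3, 11.7]
finger_gap: 0.0168
```

Contact, so it is seated. I'll back off 1.5 mm, release to a partial opening that stays clear of the neighbouring pick, then rise.

Call:
carry_out(
  rows=[
    [[0,0,-0.0015,0],[0,0,-0.0015,0]],
  ],
)

```text
clock: 12.9
tcp_pos: [0.5489, 0.2328, 0.0422]
ee_rot: [0.792, 0.611, 0.0, 0.0]
force: [0.8, -0.1, -1.4]
finger_gap: 0.0168
```

Call:
carry_out(
  rows=[
    [[0,0,0,0],[0,0,0,0],[0,0,0,0],[0,0,0,0],[0,0,0,0]],
  ],
  hand=0.1,
)

```text
clock: 13.32
tcp_pos: [0.5486, 0.2327, 0.0416]
ee_rot: [0.792, 0.611, -0.0, -0.0]
force: [0.5, -0.8, -0.4]
finger_gap: 0.0472
```

Call:
carry_out(
  rows=[
    [[0,0,-0.008,0],[0,0,-0.025,0],[0,0,-0.05,0],[0,0,-0.08,0],[0,0,-0.11,0]],
  ],
)

```text
clock: 13.73
tcp_pos: [0.5481, 0.2327, 0.1532]
ee_rot: [0.792, 0.611, -0.0, -0.0]
force: [1.2, -0.2, -0.4]
finger_gap: 0.047
```

Call:
carry_out(
  rows=[
    [[0,0,-0.02,0],[0,0,-0.04,0],[0,0,-0.06,0],[0,0,-0.06,0],[0,0,-0.06,0]],
  ],
)

```text
clock: 14.15
tcp_pos: [0.549, 0.2331, 0.2133]
ee_rot: [0.792, 0.611, 0.001, 0.001]
force: [-0.2, -0.7, -0.2]
finger_gap: 0.047
```

```bash
python3 - <<'E'
from h import *
plan(0.5473,0.2305,0.2,75.2,1)
im=env.get_image("side");cv2.imwrite("pics/s9.png",cv2.resize(im["color"][100:325,200:500],(800,600)))
W=cloud(im);z=W[...,2];col=im["color"].astype(int)
m=(col[...,2]-col[...,0]>50)&(z>0.058)&(z<0.075)&(np.linalg.norm(W[...,:2]-[0.548,0.2285],axis=-1)<0.075)
n,l,st,ce=cv2.connectedComponentsWithStats(m.astype(np.uint8));i=np.argmax(st[1:,4])+1
P=W[l==i];print(cv2.minAreaRect(P[:,:2].astype(np.float32)),np.percentile(P[:,2],[10,50,90]))
E
```

```text
t 14.15 tcp [0.549  0.2331 0.2133] xhead 75.31 F [-0.21 -0.71 -0.23] gap 0.047 j [ 0.14  0.48 -0.84  1.72  0.4   1.12  0.5 ]
call [-0.0029 -0.001   0.0133] 0.11
((0.5493848919868469, 0.23153747618198395), (0.01849733106791973, 0.11455067992210388), 74.34130859375) [0.06486534 0.06689061 0.06845885]
```

View pics/s9.png

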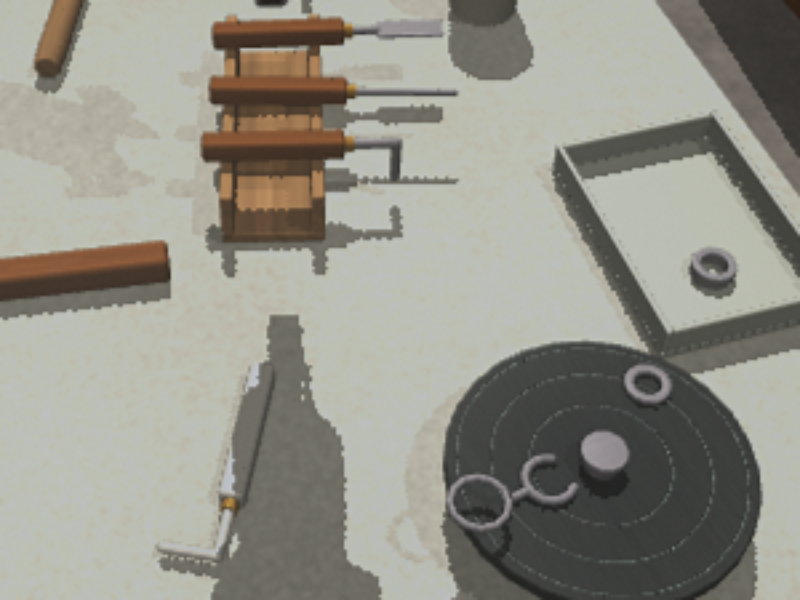

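Side view: the pick lies across both rails at (275,145) with its tip hanging down at (397,165). The ring lies on the disc clear of the spindle, C at (550,480). The gripper is free, so I'm handing in.

```bash
python3 -c "
from h import *
print(env.sign_off())"
```

```text
the job is handed in; nothing more can be done
None
```

The ring is off the spindle and lying on the disc. The pick is back across both rails of the tool rest with its bent tip hanging down. I handed the job in at about 14 s of the 48 s allowed.

- **Which pick:** I took the smaller brown hooked pick from the tool rest. The white one and the larger brown one, both lying on the bench, were left alone.
- **Pulling the ring:** I put the tip into the pull loop without contact and drew the ring off with a pull of about 7 N at the most seen. The fingers never touched it.
- **Final checks:** The last side picture shows the C clear of the spindle head and the ring level, with part of its loop over the disc's edge. The handle lies about 3 mm from where it started, at rest height. The gripper was about 15 cm above it, with only noise in the force reading.
- **Minor disagreements:** The finger opening read 16–17 mm on the 18 mm handle. TCP readings taken right after a move were several millimetres off until the arm settled, so I corrected from the pictures and later readings. No check failed.

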